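# Release the latched shaker key

## Robot

A 6-joint arm with a two-finger parallel gripper is mounted at the origin on the work surface. World frame = base frame: x ahead of the robot, y to its left, z up, the work surface at z = 0. Lengths are in m, angles in rad, forces in N, time in s.
With the tool pointing down it reaches from about 0.325 to 0.85 m from the base axis. Payload 15.5 kg.
Tool frame: the origin (TCP) lies on the centre line of the jaws, within the pads' length; the fingertips stand 22 mm ahead of it and the grasp point (between the pads) lies 3 mm ahead of it; z points along the fingers, x is the direction in which the jaws open and shut, and the axes are right-handed (so a half turn about z gives the same grasp; the last joint's range is limited). The gripper opens to 91 mm and grips with 3 to 60 N. Pads are 32 mm wide; open, the fingers measure 118 mm over their backs; the gripper's body (76 mm by 178 mm) begins 60 mm behind the grasp point.
Start: joints at [1.23, 0.494, 1.345, -0, 1.302, -0.096], TCP at [0.151, 0.606, 0.236] pointing down, gripper open.
Joint ranges: [-2.91, 2.91], [-0.82, 2.16], [0.22, 2.67], [-1.22, 4.37], [0.12, 2.79], [-3.08, 3.08]. Speed limits (rad/s): [1.89, 1.89, 2.57, 3.01, 3.01, 3.01].

## Interface

Orientations are given as a 3x3 rotation matrix whose columns are the frame's x, y, z axes.
In Python, from workcell import get_state, capture, sign_off gives the robot as it stands.
- The arm moves only by the tool jog_arm, never from a script. Its argument "motion" is a list of rows, each an object with "delta_pos": the shift along the tool's x, y, z in cm, a list of three; "twist": the turn about the tool's z in rad. In form: [{"delta_pos": [tx, ty, tz], "twist": twist}, ...]. A call has 1 to 20 rows; each row is the pose to reach, as a shift and turn from the pose commanded when the call began, along the tool's axes at that moment; what a row does not reach only later rows make up. A row lasts 1/8 s, in which the tool goes at most 62.5 mm and 10.7 degrees, less where a joint would pass 70% of its speed; a pose out of reach is approached as far as the arm can. A call with a gripper value outside its range is refused whole. "jaw" is the closure, from -1 (fully open) to 1 (shut), so that 0 is half open, set as the call begins (left out, the last holds). The fingers move at their own pace and stop on an object; "squeeze" is the grip in N (left out, the last holds). Time passes only in rows, so rows that repeat a pose let the fingers close. It gives the time, the measured TCP pose, the force and the opening at its end, in the units of the state.
- get_state(): the state, without advancing time (a new reading comes with each control period).
- capture(name): name is "scene" or "top" or "wrist"; returns a dict with "pixels" (400x640x3 uint8, blue, green, red), "range_z" (400x640 float32, m along the optical axis (not along the pixel's ray), 0 where there is no reading), "fov_y" (degrees; the focal length in pixels is half the picture's height over the tangent of half this angle, whatever the lens; pixels are square), "cx", "cy" (the principal point, pixels), "T" (4x4, takes a point from camera to world coordinates); the wrist camera has in their place "T_tool_cam" (4x4, takes a point from camera to tool coordinates, whose origin is the TCP and whose axes are the tool frame's). Camera axes: x right, y up, looking along -z (the intrinsics and any distortion apply to the point x, -y, -z); pixel columns grow to the right and rows downward; lengths in m; the calibration is good to about 2 mm. A picture is of the moment at which its call begins: read the wrist's pose just before it.
- sign_off(): hands the job in, once; it reports no verdict.
The state is a dict: "time_s": time; "q": joint angles; "qvel": joint speeds; "joint_efforts": joint torques, N m; "eef_pos": TCP position; "eef_rot": TCP orientation; "force": force on the tool from outside, world axes, zero at the start; "wrist_torque": the same for the moment, N m; "gripper_width": finger opening in m.
Only numpy, scipy, OpenCV 4.12 (cv2) and the standard library are available. Lean on these libraries where they do the work, as an engineer would, in place of code of your own. Each camera call takes 0.05 s, during which the arm holds its last target. There are 200 camera calls.

## Task

One of the four identical keys on the sieve shaker's control box has been left latched down. With closed fingertips tap all four keys lightly, one after another from the left (as seen from the robot) to the right, to feel which one it is; then press that key down until it unlatches and let it spring up, so that all four keys stand up. Never push a key that was up more than two thirds of the way down, and do not pick up or shift any of the things standing around.

Things in the scene. Friction and masses are not known exactly. Their poses are not given: they have to be found in the camera images.
- box: Grey control box of the sieve shaker, fixed to the table, 200 (x) x 290 (y) x 75 mm high. Origin: centre of its underside, on the table; x points away from the robot across the box, y along the key row to the left as seen from the robot, z up. The four keys stand in one row along its y at x = -30 mm, at y = +81, +27, -27 and -81 mm (54 mm pitch). Behind the row its top is a flat rubber rest for small things.
- key1_top (a point): Centre of the top face of the leftmost key as seen from the robot: white square cap, 32 x 32 mm. The top is 93 mm above the table (18 mm above the box) when the key is up, 86 mm when it is latched down, 81 mm when fully pressed. This point moves with the key.
- key2_top (a point): Centre of the top face of the second from the left key as seen from the robot: white square cap, 32 x 32 mm. The top is 93 mm above the table (18 mm above the box) when the key is up, 86 mm when it is latched down, 81 mm when fully pressed. This point moves with the key.
- key3_top (a point): Centre of the top face of the third from the left key as seen from the robot: white square cap, 32 x 32 mm. The top is 93 mm above the table (18 mm above the box) when the key is up, 86 mm when it is latched down, 81 mm when fully pressed. This point moves with the key.
- key4_top (a point): Centre of the top face of the rightmost key as seen from the robot: white square cap, 32 x 32 mm. The top is 93 mm above the table (18 mm above the box) when the key is up, 86 mm when it is latched down, 81 mm when fully pressed. This point moves with the key.
- key1 (a joint): Travel of the leftmost key, m, downward positive: 0 up, about 0.007 latched down, 0.012 fully pressed. One key, a different one each time, starts latched. A key that is up gives way at 2 N, sinks 1.5 mm per further N and springs back. The latched key does not give below 6.5 N; pushed 3 mm below its latched height (9 N) it unlatches and springs up when let go. Keys do not latch again.
- key2 (a joint): Travel of the second from the left key, m, downward positive: 0 up, about 0.007 latched down, 0.012 fully pressed. One key, a different one each time, starts latched. A key that is up gives way at 2 N, sinks 1.5 mm per further N and springs back. The latched key does not give below 6.5 N; pushed 3 mm below its latched height (9 N) it unlatches and springs up when let go. Keys do not latch again.
- key3 (a joint): Travel of the third from the left key, m, downward positive: 0 up, about 0.007 latched down, 0.012 fully pressed. One key, a different one each time, starts latched. A key that is up gives way at 2 N, sinks 1.5 mm per further N and springs back. The latched key does not give below 6.5 N; pushed 3 mm below its latched height (9 N) it unlatches and springs up when let go. Keys do not latch again.
- key4 (a joint): Travel of the rightmost key, m, downward positive: 0 up, about 0.007 latched down, 0.012 fully pressed. One key, a different one each time, starts latched. A key that is up gives way at 2 N, sinks 1.5 mm per further N and springs back. The latched key does not give below 6.5 N; pushed 3 mm below its latched height (9 N) it unlatches and springs up when let go. Keys do not latch again.
- tin: Loose aluminium sample tin, 52 mm across, 36 mm high, standing on the box behind the keys. Origin: centre of its underside. Leave it where it is.
- dish: Loose small glass dish, 60 mm across, 14 mm high, on the box behind the keys. Origin: centre of its underside. Leave it where it is.
- cutter: Loose steel specimen ring, 66 mm across, 30 mm high, on the table left of the box. Origin: centre of its underside. Leave it where it is.
- brush: Loose sieve brush, 160 mm long, lying on the table between robot and box. Origin: on the underside. Leave it where it is.
- bowl: Loose red bowl, 110 mm across, 50 mm high, on the table right of the box. Origin: centre of its underside. Leave it where it is.
- weight: Loose brass weight with a knob, 40 mm across, 52 mm high, on the table left of the box. Origin: centre of its underside. Leave it where it is.
- jar: Loose jar with a blue cap, 54 mm across, 75 mm high, on the table right of the box. Origin: centre of its underside. Leave it where it is.

How it is judged:
By the outcome, as a careful person would: the job done as asked, in the order asked, and still so for the second after the job is handed in, with the robot touching nothing.
It also fails if it takes over 58 s, if anything falls off the work surface, if the arm or the gripper's body presses on something with over 40 N, if the wrist force passes 120 N, or if a joint passes its speed limit or range.

## Working session

There is one attempt and no reset: what is moved stays moved. The work goes in short steps, Python scripts to look and compute and a tool call to move; the robot and the scene stay as the last step left them, time stands still between calls to the robot, and variables do not carry over. Pictures are saved under pics/ and viewed, about 8 in all and at most 12, crops included, and the job is handed in when it is done.

Besides the shell and the picture viewer there is one more tool, called as name([rows], argument=value, ...), one row to a line, values as JSON. jog_arm: Moves the arm, as the interface text tells. Its arguments: {"type":"object","properties":{"motion":{"type":"array","items":{"type":"object","properties":{"delta_pos":{"type":"array","items":{"type":"number"}},"twist":{"type":"number"}}}},"jaw":{"type":"number"},"squeeze":{"type":"number"}},"required":["motion"]}

```bash
mkdir -p pics; python3 - <<'E'
from workcell import *
import cv2,numpy as np
s=get_state();print({k:np.round(v,3).tolist() for k,v in s.items()})
for n in("scene","top"):
    c=capture(n);np.savez(n,**c);cv2.imwrite(f"pics/{n}0.png",c["pixels"]);print(n,c["fov_y"],c["cx"],c["cy"],np.round(c["T"],3).tolist(),[k for k in c])
E
```

```text
{'time_s': 0.0, 'q': [1.23, 0.494, 1.346, 0.0, 1.302, -0.096], 'qvel': [-0.001, 0.001, -0.001, -0.0, -0.001, 0.0], 'joint_efforts': [0.003, -87.882, -38.187, 0.071, 0.053, -0.0], 'eef_pos': [0.151, 0.606, 0.235], 'eef_rot': [[0.242, 0.97, -0.0], [0.97, -0.242, -0.001], [-0.001, -0.0, -1.0]], 'force': [0.846, 0.458, 0.299], 'wrist_torque': [-0.023, 0.013, 0.019], 'gripper_width': 0.091}
scene 44.34475566441233 319.7659137121639 199.92276317572052 [[0.267, -0.802, 0.534, 1.2], [0.964, 0.215, -0.159, -0.172], [0.013, 0.557, 0.831, 1.018], [0.0, 0.0, 0.0, 1.0]] ['pixels', 'range_z', 'fov_y', 'cx', 'cy', 'T']
top 43.138008725648646 330.70903694386084 199.5349450173512 [[-0.017, 0.996, -0.093, 0.478], [-1.0, -0.019, -0.018, 0.012], [-0.02, 0.093, 0.995, 1.315], [0.0, 0.0, 0.0, 1.0]] ['pixels', 'range_z', 'fov_y', 'cx', 'cy', 'T']
```

View pics/top0.png

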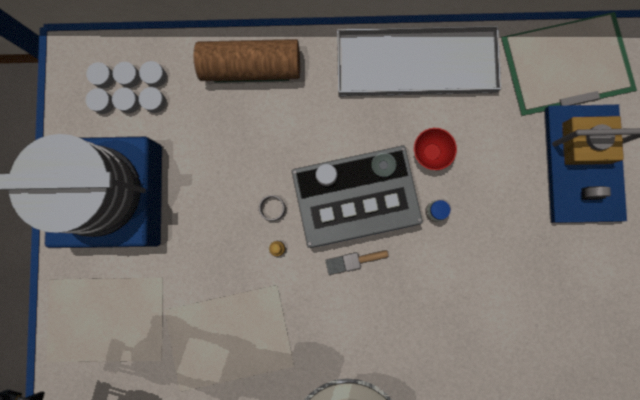

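View pics/scene0.png

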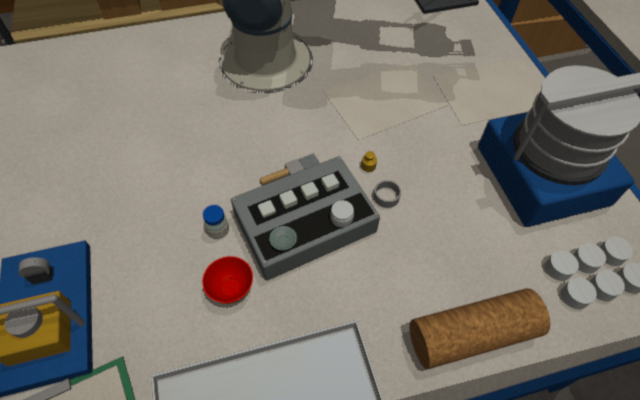

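The top view shows the four keys at about (326,214), (348,210), (370,205) and (392,201). The tin is at (326,174), the dish at (384,164), the jar at (439,210) and the bowl at (435,149). Next I'll measure the keys in both views.

```bash
cat > h.py <<'E'
import numpy as np,cv2
def cast(c,uv,z,T=None):
    T=c["T"] if T is None else T
    f=200/np.tan(np.radians(float(c["fov_y"]))/2); u,v=uv
    d=T[:3,:3]@np.array([(u-c["cx"])/f,-(v-c["cy"])/f,-1]);o=T[:3,3]
    return o+d*(z-o[2])/d[2]
def blobs(img,thr,amin,amax):
    m=(img.min(2)>thr).astype(np.uint8)
    n,_,st,ce=cv2.connectedComponentsWithStats(m)
    return [(ce[i],st[i]) for i in range(1,n) if amin<st[i,4]<amax]
E
python3 - <<'E'
from h import *
for n,roi in(("top",(310,405,190,225)),("scene",(250,345,170,220))):
    c=dict(np.load(n+".npz"));im=c["pixels"].copy();m=np.zeros_like(im);a,b,e,d=roi;m[e:d,a:b]=im[e:d,a:b]
    P=[]
    for ce,st in blobs(m,150,40,600): 
        p=cast(c,ce,.092);P.append(p);print(n,ce.round(1),st,p.round(4),"depth z:",)
    P=np.array(P)
    if len(P)>1:
        k=P[np.argsort(-P[:,1])];print("pitch",np.linalg.norm(np.diff(k,axis=0),axis=1),"mean",k.mean(0),"ang",np.degrees(np.arctan2(*(k[0]-k[-1])[:2])))
E
```

```text
top [391.6 200. ] [387 195  10  11  92] [ 0.5886 -0.1128  0.092 ] depth z:
top [370.  204.7] [365 199  11  12  94] [ 0.5783 -0.0604  0.092 ] depth z:
top [348.1 209.2] [343 204  11  12  99] [ 0.5684 -0.0072  0.092 ] depth z:
top [326.4 214. ] [321 209  12  11  97] [0.5577 0.0455 0.092 ] depth z:
pitch [0.05378236 0.05411943 0.05335674] mean [ 0.57323691 -0.03372027  0.092     ] ang -11.05589396070705
scene [330.  180.1] [323 175  15  11 102] [0.5571 0.044  0.092 ] depth z:
scene [309.3 188.4] [303 183  14  12 106] [ 0.5675 -0.0086  0.092 ] depth z:
scene [288.1 197. ] [281 191  15  13 110] [ 0.5782 -0.0615  0.092 ] depth z:
scene [339.1 209.3] [333 201  12  17 171] [0.6403 0.0413 0.092 ] depth z:
scene [266.5 207.4] [260 202  14  12 114] [ 0.5932 -0.1149  0.092 ] depth z:
pitch [0.08326215 0.08822032 0.05397534 0.05542107] mean [ 0.58725799 -0.01995509  0.092     ] ang -12.79670351510972
```

jog_arm([
  {"delta_pos": [-22.3,26.5,0],"twist": -0.22},
  {"delta_pos": [-22.3,26.5,0],"twist": -0.22},
  {"delta_pos": [-22.3,26.5,0],"twist": -0.22},
  {"delta_pos": [-22.3,26.5,0],"twist": -0.22},
  {"delta_pos": [-22.3,26.5,0],"twist": -0.22},
  {"delta_pos": [-22.3,26.5,0],"twist": -0.22},
  {"delta_pos": [-44.6,53.0,3],"twist": -0.436},
  {"delta_pos": [-44.6,53.0,6],"twist": -0.436},
  {"delta_pos": [-44.6,53.0,6],"twist": -0.436},
  {"delta_pos": [-44.6,53.0,6],"twist": -0.436},
  {"delta_pos": [-44.6,53.0,6],"twist": -0.436},
  {"delta_pos": [-44.6,53.0,6],"twist": -0.436},
  {"delta_pos": [-44.6,53.0,6],"twist": -0.436},
  {"delta_pos": [-44.6,53.0,6],"twist": -0.436},
  {"delta_pos": [-44.6,53.0,6],"twist": -0.436},
  {"delta_pos": [-44.6,53.0,6],"twist": -0.436},
  {"delta_pos": [-44.6,53.0,6],"twist": -0.436},
  {"delta_pos": [-44.6,53.0,6],"twist": -0.436},
], jaw=1, squeeze=20)

```text
time_s: 2.35
eef_pos: [0.5575, 0.0455, 0.176]
eef_rot: [[-0.19, 0.982, 0.0], [0.982, 0.19, 0.0], [-0.0, 0.0, -1.0]]
force: [0.4, -0.1, -0.3]
gripper_width: 0.0003
```

```bash
python3 - <<'E'
from workcell import *
import cv2,numpy as np
s=get_state();print({k:np.round(v,4).tolist() for k,v in s.items()})
c=capture("wrist");np.savez("wrist",pos=s["eef_pos"],rot=s["eef_rot"],**c);cv2.imwrite("pics/w1.png",c["pixels"])
print(c["fov_y"],c["T_tool_cam"].round(3).tolist())
E
```

```text
{'time_s': 2.35, 'q': [-0.0254, 0.4691, 1.5824, 0.0, 1.0901, -1.7878], 'qvel': [-0.0022, 0.0024, -0.0021, -0.0007, 0.0013, -0.0006], 'joint_efforts': [0.1649, -79.6836, -32.1966, -0.0408, 0.0703, 0.0026], 'eef_pos': [0.5575, 0.0455, 0.176], 'eef_rot': [[-0.1904, 0.9817, 0.0001], [0.9817, 0.1904, 0.0], [-0.0, 0.0001, -1.0]], 'force': [0.4135, -0.0925, -0.3172], 'wrist_torque': [0.0451, -0.009, -0.0107], 'gripper_width': 0.0003}
70.9446373246991 [[1.0, -0.001, -0.001, -0.0], [-0.001, -0.962, -0.274, -0.077], [-0.0, 0.274, -0.962, -0.148], [0.0, 0.0, 0.0, 1.0]]
```

View pics/w1.png

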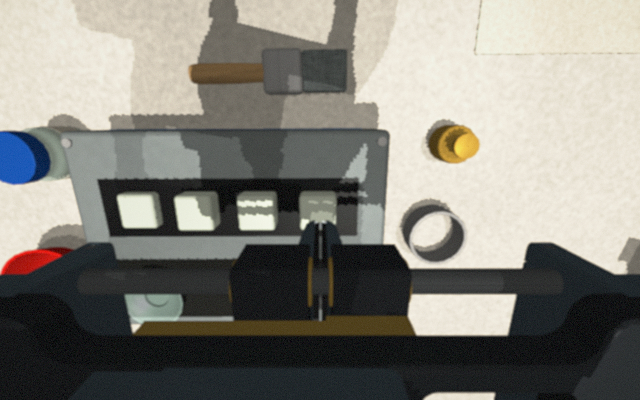

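The closed tips sit over key 1 (column 318, row 209). The other keys are at columns 257, 197 and 139, and the row is aligned with tool x. Now a gentle descent onto key 1.

jog_arm([
  {"delta_pos": [0,0,3],"twist": 0},
  {"delta_pos": [0,0,5.3],"twist": 0},
  {"delta_pos": [0,0,5.7],"twist": 0},
  {"delta_pos": [0,0,6.0],"twist": 0},
  {"delta_pos": [0,0,6.2],"twist": 0},
  {"delta_pos": [0,0,6.3],"twist": 0},
  {"delta_pos": [0,0,6.3],"twist": 0},
  {"delta_pos": [0,0,6.3],"twist": 0},
])

```text
time_s: 3.4
eef_pos: [0.558, 0.0452, 0.1133]
eef_rot: [[-0.19, 0.982, 0.001], [0.982, 0.19, -0.0], [-0.0, 0.001, -1.0]]
force: [1.0, -0.2, 3.3]
gripper_width: 0.0004
```

Key 1 gave way at 3.3 N with the tip at 91 mm, so it is up. On to key 2.

jog_arm([
  {"delta_pos": [0,0,-2.5],"twist": 0},
  {"delta_pos": [0,0,-2.5],"twist": 0},
  {"delta_pos": [-5.4,0,-2.5],"twist": 0},
  {"delta_pos": [-5.4,0,-2.5],"twist": 0},
  {"delta_pos": [-5.4,0,-2.5],"twist": 0},
  {"delta_pos": [-5.4,0,-1.0],"twist": 0},
  {"delta_pos": [-5.4,0,-0.6],"twist": 0},
  {"delta_pos": [-5.4,0,-0.3],"twist": 0},
  {"delta_pos": [-5.4,0,-0.1],"twist": 0},
  {"delta_pos": [-5.4,0,0],"twist": 0},
  {"delta_pos": [-5.4,0,0],"twist": 0},
  {"delta_pos": [-5.4,0,0],"twist": 0},
])

```text
time_s: 4.9
eef_pos: [0.5679, -0.0078, 0.1131]
eef_rot: [[-0.19, 0.982, 0.0], [0.982, 0.19, -0.0], [-0.0, 0.0, -1.0]]
force: [-1.4, 1.8, 3.5]
gripper_width: 0.0006
```

Key 2 gives 3.5 N at the same height, so it is up too. Next is key 3.

jog_arm([
  {"delta_pos": [0,0,-2.5],"twist": 0},
  {"delta_pos": [0,0,-2.5],"twist": 0},
  {"delta_pos": [-5.4,0,-2.5],"twist": 0},
  {"delta_pos": [-5.4,0,-2.5],"twist": 0},
  {"delta_pos": [-5.4,0,-2.5],"twist": 0},
  {"delta_pos": [-5.4,0,-1.0],"twist": 0},
  {"delta_pos": [-5.4,0,-0.6],"twist": 0},
  {"delta_pos": [-5.4,0,-0.3],"twist": 0},
  {"delta_pos": [-5.4,0,-0.1],"twist": 0},
  {"delta_pos": [-5.4,0,0],"twist": 0},
  {"delta_pos": [-5.4,0,0],"twist": 0},
  {"delta_pos": [-5.4,0,0],"twist": 0},
])

```text
time_s: 6.4
eef_pos: [0.5782, -0.0608, 0.1131]
eef_rot: [[-0.19, 0.982, 0.0], [0.982, 0.19, 0.0], [-0.0, 0.0, -1.0]]
force: [-1.5, 1.0, 3.5]
gripper_width: 0.0002
```

Key 3 is up (3.5 N). Next is key 4.

jog_arm([
  {"delta_pos": [0,0,-2.5],"twist": 0},
  {"delta_pos": [0,0,-2.5],"twist": 0},
  {"delta_pos": [-5.4,0,-2.5],"twist": 0},
  {"delta_pos": [-5.4,0,-2.5],"twist": 0},
  {"delta_pos": [-5.4,0,-2.5],"twist": 0},
  {"delta_pos": [-5.4,0,-1.0],"twist": 0},
  {"delta_pos": [-5.4,0,-0.6],"twist": 0},
  {"delta_pos": [-5.4,0,-0.3],"twist": 0},
  {"delta_pos": [-5.4,0,-0.1],"twist": 0},
  {"delta_pos": [-5.4,0,0],"twist": 0},
  {"delta_pos": [-5.4,0,0],"twist": 0},
  {"delta_pos": [-5.4,0,0],"twist": 0},
])

```text
time_s: 7.9
eef_pos: [0.5885, -0.1139, 0.1131]
eef_rot: [[-0.19, 0.982, 0.0], [0.982, 0.19, -0.0], [-0.0, 0.0, -1.0]]
force: [-1.4, -0.1, 0.5]
gripper_width: 0.0003
```

There is no force at 91 mm over key 4. I'll keep lowering slowly until the tip makes light contact.

jog_arm([
  {"delta_pos": [0,0,0.2],"twist": 0},
  {"delta_pos": [0,0,0.4],"twist": 0},
  {"delta_pos": [0,0,0.47],"twist": 0},
  {"delta_pos": [0,0,0.52],"twist": 0},
  {"delta_pos": [0,0,0.52],"twist": 0},
  {"delta_pos": [0,0,0.52],"twist": 0},
])

```text
time_s: 8.65
eef_pos: [0.5883, -0.1138, 0.108]
eef_rot: [[-0.19, 0.982, 0.0], [0.982, 0.19, -0.0], [-0.0, 0.0, -1.0]]
force: [-2.4, 0.6, 5.0]
gripper_width: 0.0003
```

Key 4 has firm contact at 86 mm (5.0 N), so it is the latched key. I'll lift off to end the tap, then press it about 4 mm below its latched height.

jog_arm([
  {"delta_pos": [0,0,-1.5],"twist": 0},
  {"delta_pos": [0,0,-1.5],"twist": 0},
  {"delta_pos": [0,0,-0.5],"twist": 0},
  {"delta_pos": [0,0,-0.1],"twist": 0},
  {"delta_pos": [0,0,0.1],"twist": 0},
  {"delta_pos": [0,0,0.25],"twist": 0},
  {"delta_pos": [0,0,0.35],"twist": 0},
  {"delta_pos": [0,0,0.41],"twist": 0},
  {"delta_pos": [0,0,0.41],"twist": 0},
  {"delta_pos": [0,0,0.41],"twist": 0},
])

```text
time_s: 9.9
eef_pos: [0.5879, -0.1137, 0.1034]
eef_rot: [[-0.19, 0.982, -0.001], [0.982, 0.19, 0.0], [0.001, -0.001, -1.0]]
force: [-3.7, 1.7, 10.0]
gripper_width: 0.0007
```

The tip is at 81.4 mm with 10 N, past the unlatch point. I'll raise it to 91 mm: a force of about 3.5 N there means the key followed the tip up.

jog_arm([
  {"delta_pos": [0,0,0.1],"twist": 0},
  {"delta_pos": [0,0,-0.2],"twist": 0},
  {"delta_pos": [0,0,-0.4],"twist": 0},
  {"delta_pos": [0,0,-0.52],"twist": 0},
  {"delta_pos": [0,0,-0.52],"twist": 0},
  {"delta_pos": [0,0,-0.52],"twist": 0},
])

```text
time_s: 10.65
eef_pos: [0.5878, -0.1137, 0.1085]
eef_rot: [[-0.19, 0.982, -0.001], [0.982, 0.19, 0.0], [0.001, -0.001, -1.0]]
force: [-2.9, 0.3, 6.4]
gripper_width: 0.0002
```

6.4 N at a tip height of 86.5 mm matches a free key sunk 6.5 mm, so it has unlatched. Now I'll lift clear and check with the cameras.

jog_arm([
  {"delta_pos": [0,0,-1],"twist": 0},
  {"delta_pos": [0,0,-5],"twist": 0},
  {"delta_pos": [0,0,-12],"twist": 0},
  {"delta_pos": [0,0,-18],"twist": 0},
  {"delta_pos": [0,-10,-18],"twist": 0},
  {"delta_pos": [0,-14,-18],"twist": 0},
  {"delta_pos": [0,-14,-18],"twist": 0},
  {"delta_pos": [0,-14,-18],"twist": 0},
  {"delta_pos": [0,-14,-18],"twist": 0},
  {"delta_pos": [0,-14,-18],"twist": 0},
])

```text
time_s: 11.9
eef_pos: [0.4519, -0.1403, 0.2886]
eef_rot: [[-0.191, 0.982, -0.0], [0.982, 0.191, 0.0], [0.0, -0.0, -1.0]]
force: [0.9, 0.5, -0.7]
gripper_width: 0.0004
```

```bash
python3 - <<'E'
from workcell import *
from h import *
s=get_state();print(s["time_s"],s["eef_pos"].round(3) if hasattr(s["eef_pos"],'round') else s["eef_pos"],s["force"])
# key height from range images relative to box, before/after, in both views
K=np.array([[.5575,.0455],[.568,-.0077],[.578,-.061],[.5885,-.114]])
for n in("scene","top"):
    c0=dict(np.load(n+".npz"));c1=capture(n);cv2.imwrite(f"pics/{n}1.png",c1["pixels"])
    f=200/np.tan(np.radians(c1["fov_y"])/2)
    for t,c in((0,c0),(1,c1)):
        out=[]
        for k in K:
            p=np.linalg.inv(c["T"])@np.r_[k,.092,1]
            u=int(round(c["cx"]+f*p[0]/-p[2]));v=int(round(c["cy"]-f*p[1]/-p[2]))
            r=c["range_z"][v-2:v+3,u-2:u+3];R=np.median(r[r>0]) if (r>0).any() else np.nan
            w=c["T"]@np.array([(u-c["cx"])/f*R,-(v-c["cy"])/f*R,-R,1]);out.append(round(float(w[2])*1000,1))
        print(n,t,out)
    d=cv2.absdiff(c0["pixels"],c1["pixels"]).max(2)
    cv2.imwrite(f"pics/{n}d.png",d)
a=cv2.imread("pics/scene1.png")[130:330,150:430];cv2.imwrite("pics/scene1c.png",cv2.resize(a,None,fx=2.8,fy=2.8,interpolation=cv2.INTER_CUBIC))
E
```

```text
11.9 [ 0.452 -0.14   0.289] [ 0.92324411  0.51611069 -0.73045587]
scene 0 [93.1, 94.2, 93.9, 86.8]
scene 1 [93.4, 93.7, 93.6, 93.5]
top 0 [94.7, 94.4, 94.0, 87.2]
top 1 [94.7, 93.7, 94.0, 94.8]
```

View pics/scene1c.png

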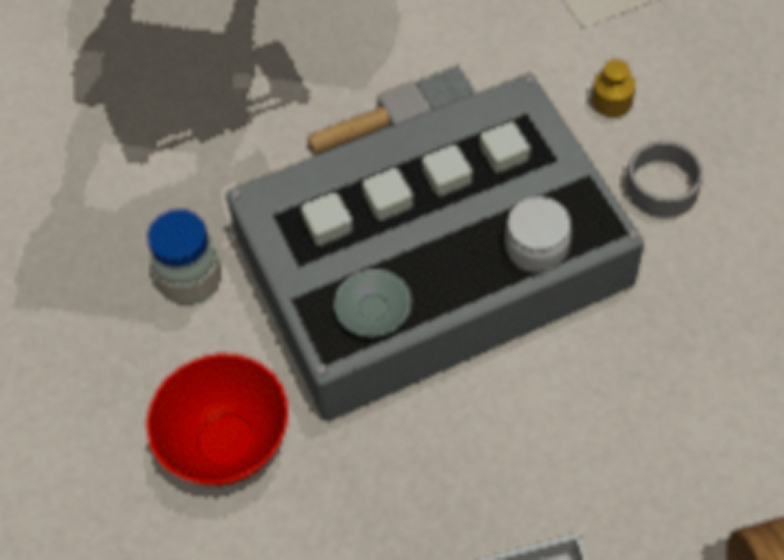

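The picture shows all four keys standing level, at crop pixels (327,218), (387,193), (447,170) and (505,145). The tin, dish, jar, bowl, brush, weight and ring are where they were. The depth readings agree, so I'll hand the job in.

```bash
python3 -c "
from workcell import *
print(sign_off())"
```

```text
the job is handed in; nothing more can be done
None
```

Key 4, the rightmost, was the latched one; it is now released and all four keys stand up. I handed the job in at about 12 s of the 58 s allowed.

- **Taps, left to right:** Keys 1, 2 and 3 each gave way at 3.3–3.5 N, sinking about 2 mm of their 12 mm travel. Key 4 gave no contact at that height and was firm at its latched height of 86 mm, at 5 N.
- **Release:** I lifted off, then pressed key 4 to about 81.4 mm at 10 N. It followed the tip back up, reading 6.4 N at 86.5 mm, as a free key would.
- **Last checks:** Depth readings after I lifted clear put all four keys at 93–95 mm in both views; key 4 had read 87 mm at the start. By eye, in the last scene picture, none of the loose things had moved. The arm was clear, with the force reading about zero. No check failed or disagreed.

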